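# Cull the stunted bread roll with tongs

## Robot

A 7-joint arm with a two-finger parallel gripper is mounted at the origin on a cart in front of the work surface, level with it; the furniture and walls round the work are solid. World frame = base frame: x ahead of the robot, y to its left, z up, the work surface at z = 0. Lengths are in m, angles in rad, forces in N, time in s.
With the tool pointing down it reaches from about 0.425 to 0.925 m from the base axis. Payload 6.8 kg.
Tool frame: the origin (TCP) lies on the front face of the gripper's body, between the roots of the fingers; the fingertips stand 73 mm ahead of it and the grasp point (between the pads) lies 54 mm ahead of it (env.nose_length is the distance from the TCP to the fingertips, in m); z points along the fingers, y is the direction in which the jaws open and shut (so a half turn about z gives the same grasp; the last joint's range is limited). The gripper opens to 85 mm and grips with 20 to 120 N. Pads are 22 mm wide; open, the fingers measure 114 mm over their backs; the gripper's body (76 mm by 85 mm) begins 54 mm behind the grasp point. The pads swing forward as they close: fully open they stand 13 mm farther back than shut.
Start: joints at [-1.426, 0.477, 0.022, 1.555, -0.011, 1.109, -0.083], TCP at [0.169, 0.654, 0.304] pointing down, gripper open.
Joint ranges: [-2.96, 2.96], [-0.34, 2.1], [-1.41, 1.46], [0.24, 2.44], [-1.37, 4.51], [0.17, 1.92], [-2.96, 2.96]. Speed limits (rad/s): [2.39, 2.39, 3.14, 3.14, 3.14, 3.14, 3.14].

## Interface

Orientations are given as a unit quaternion [w, x, y, z].
In Python, from cell import env, kin, camera, calibration, job gives the robot as it stands. The module is installed in compiled form; this text tells all that it offers. Calls block until the motion is done:
- env.reach(position, orientation): joint-space move of the TCP to a pose.
- env.movel(position, velocity=0.15, rot=None, stop_force=None): straight line of the TCP; rot=None keeps the orientation; velocity is the mean speed in m/s. With stop_force (N) it stops when the force on the tool has changed by that much, and returns True; else False.
- env.goto_joints(angles): joint-space move.
- env.grip(opening, f_grip=None): finger opening in m; f_grip is the grip in N (None keeps the last); returns when the fingers have stopped.
- env.dwell(seconds).
- kin.inverse_kinematics(position, orientation): joint angles nearest the present ones, or None.
- env.get_state(): the state.
- camera(name): name is "side" or "top" or "wrist"; returns (picture, depth): 400x640x3 uint8, blue, green, red; 400x640 float32, m along the optical axis (not along the pixel's ray), 0 where there is no reading.
- calibration(name): a dict with "fx", "fy", "cx", "cy" (pixels), "k1" (the pictures are not rectified: a ray, as slopes to the right and down, at radius r is drawn at 1 + k1 r^2 times it, then the intrinsics apply), "rvec" (rotation vector, rad) and "tvec" (3), from world to camera coordinates, as OpenCV has them. Camera axes: x right, y down, z forward; pixel columns grow to the right and rows downward; lengths in m; the calibration is good to about 2 mm. A picture is of the moment at which its call begins: read the wrist's pose just before it. calibration takes no time and is no camera call; for the wrist camera it gives the pose at the moment of the call.
A pose or a line that the arm cannot do raises env.PlanningError and nothing moves.
- job.job_done(): hands the job in, once; it reports no verdict.
The state is a dict: "time": time; "qpos": joint angles; "joint_velocities": joint speeds; "joint_torque": joint torques, N m; "tcp_pos": TCP position; "orientation": TCP orientation; "force": force on the tool from outside, world axes, zero at the start; "torque": the same for the moment, N m; "opening": finger opening in m.
Only numpy, scipy, OpenCV 4.12 (cv2) and the standard library are available. Lean on these libraries where they do the work, as an engineer would, in place of code of your own. Each camera call takes 0.05 s, during which the arm holds its last target.

## Task

One of the four bread rolls on the board came out much shorter than the others. Pick up the tongs from their rest, close them on that short roll and lift it well clear of the board (about 10 cm), without the gripper itself touching the roll and leaving the other rolls and the things round about where they are. Finish while still holding the roll up, still, in the tongs.

Things in the scene. Friction and masses are not known exactly. Their poses are not given: they have to be found in the camera images.
- short_roll_center (a point): Centre of the short roll, the odd one: a loose golden-brown bread roll 46 mm long (its x axis), 40 mm wide (y) and 40 mm high, round in section with domed ends and a flat foot, about 50 g, with two pale slashes on top. The point lies on its middle, 20 mm above its foot. It stands in any one of the four places of the row, its length pointing roughly away from the robot (within 15 degrees).
- short_roll: The short roll itself, origin under its middle, on the board.
- long_roll_1_center (a point): Centre of one of the three normal rolls, which stay where they are (a nudge under 3 cm is allowed): as the short one (40 mm wide, 40 mm high, same colour) but 78 mm long along its x axis, with three slashes; point 20 mm above its foot.
- long_roll_2_center (a point): Centre of one of the three normal rolls, which stay where they are (a nudge under 3 cm is allowed): as the short one (40 mm wide, 40 mm high, same colour) but 78 mm long along its x axis, with three slashes; point 20 mm above its foot.
- long_roll_3_center (a point): Centre of one of the three normal rolls, which stay where they are (a nudge under 3 cm is allowed): as the short one (40 mm wide, 40 mm high, same colour) but 78 mm long along its x axis, with three slashes; point 20 mm above its foot.
- board: Wooden serving board, 135 mm (x) by 360 mm (y), 18 mm thick, fixed; origin under its centre. The rolls stand on it side by side in a row along its y axis, 80 mm from centre to centre (72 to 88 mm), within 10 mm of its centre line.
- tongs: Loose kitchen tongs, about 150 g, 240 mm long, flat on the rest, tips away from the robot. Origin between the grips at the underside; x along the middle line to the tips, z up. Two steel arms 22 mm high, centred 12 mm above the origin, make a V, hinged 105 mm behind the origin, that opens and closes in the horizontal plane; a spring holds it open.
- tongs_grip (a point): Where to squeeze the tongs: midway between the two flat black grips, 105 mm ahead of the hinge, half-way up, about 36 mm above the worktop. Each grip is 64 mm long, 24 mm high; over their outer faces they measure 63 mm let go, 32 mm fully shut. The point is fixed to head and left arm, so it is in the middle only while the tongs are open.
- tongs_tip (a point): The middle between the two tip plates, 195 mm ahead of the hinge (90 mm ahead of tongs_grip), at the same height. The flat upright plates are 40 mm long and 28 mm high, and stand 79 mm apart inside when the tongs are let go; each ends in a small lip turned inward 3 mm.
- left_plate: The tip plate of the tongs' left (+y) arm, which is rigid with the head. Origin at the plate's centre.
- right_plate: The tip plate of the tongs' right (-y) arm, which turns on the hinge. Origin at its centre. At the grips, 3 N begins to close the tongs; 5 N holds the grips at 54 mm (plates then 61 mm apart inside: room to go round a roll, and the spring's push keeps the tongs in the fingers); 8 N at 42 mm (plates 40 mm apart: closed on a roll; squeeze harder to hold it).
- tongs_rest: Low grey rest, fixed, origin under its centre: a 5 mm thick base 150 mm (x) by 76 mm, with two cross bars 12 mm thick, 50 mm ahead of and behind the centre, on which the tongs lie 24 mm above the worktop. The bars are 106 mm wide and have small end stops that rise 6 mm above them. Between the bars there is room for fingers at both sides of the grips.
- lemon: Bystander, 78x55x56 mm, to the left of the rest. Origin under its centre.
- garlic: Bystander, a garlic bulb 60x57x58 mm, to the right near the edge. Origin under its centre.
There are look-alikes about, which are no part of the job. What is shaped like the short_roll but purple is not meant.

How it is judged:
On the way, in this order (a step that is already met when the one before it is completed fails the run):
1. the tongs are lifted off their rest in the gripper (contact force between the fingers and tongs above 1 N and height (world z) of tongs_grip above 0.055 m and contact force between tongs and tongs_rest below 0.05 N), for 0.2 s.
2. both tip plates of the held tongs press on the short roll (contact force between the fingers and tongs above 1 N and contact force between each of left_plate, right_plate and short_roll above 0.5 N), for 0.2 s.
At the end, for the whole second after the job is handed in: Gripper holds the tongs (over 1 N); both tip plates press the short roll (over 0.5 N each), its centre over 0.10 m above the worktop, under 0.03 m/s; roll touches neither board nor robot, tongs neither rest nor board; other rolls within 3 cm of their start (all of step 2 and height (world z) of short_roll_center above 0.1 m and linear speed of short_roll below 0.03 m/s and contact force between each of short_roll, tongs and board below 0.05 N and contact force between short_roll and the arm below 0.05 N and contact force between short_roll and the fingers below 0.05 N and contact force between tongs and tongs_rest below 0.05 N and distance of each of long_roll_1_center, long_roll_2_center, long_roll_3_center from where it was at the start of the episode below 0.03 m); the arm keeps its last pose, push and grip.
It fails at once if the robot itself touches the short roll (contact force between any of the fingers, the arm and short_roll above 0.3 N).
It fails at once if another roll is moved more than 3 cm (distance of any of long_roll_1_center, long_roll_2_center, long_roll_3_center from where it was at the start of the episode above 0.03 m).
It fails at once if a bystander is moved more than 3 cm (distance of any of lemon, garlic from where it was at the start of the episode above 0.03 m).
It also fails if it takes over 40 s, if anything falls off the work surface, if the arm or the gripper's body presses on something with over 40 N, if the wrist force passes 120 N, or if a joint passes its speed limit or range.

## Working session

There is one attempt and no reset: what is moved stays moved. The work goes in short steps, each a Python script; the robot and the scene stay as the last script left them, time stands still between calls to the robot, and variables do not carry over. Pictures are saved under pics/ and viewed, and the job is handed in when it is done.

```bash
ls; mkdir -p pics; cat > h.py <<'E'
import numpy as np, cv2
from cell import env, kin, camera, calibration, job
def snap(name,fn):
    c=calibration(name); p,d=camera(name)
    cv2.imwrite('pics/'+fn+'.png',p); np.savez('pics/'+fn+'.npz',p=p,d=d,**{k:np.array(v) for k,v in c.items()})
    return p,d,c
def load(fn):
    z=np.load('pics/'+fn+'.npz'); return z['p'],z['d'],{k:z[k] for k in ['fx','fy','cx','cy','k1','rvec','tvec']}
def und(c,uv):
    uv=np.asarray(uv,float).reshape(-1,1,2)
    K=np.array([[c['fx'],0,c['cx']],[0,c['fy'],c['cy']],[0,0,1]],float)
    return cv2.undistortPoints(uv,K,np.array([c['k1'],0,0,0],float)).reshape(-1,2)
def ray(c,uv):
    n=und(c,uv); R=cv2.Rodrigues(np.array(c['rvec'],float))[0]; t=np.array(c['tvec'],float).ravel()
    o=-R.T@t; d=np.c_[n,np.ones(len(n))]@R
    return o,d
def onz(c,uv,z):
    o,d=ray(c,uv); s=(z-o[2])/d[:,2]; return o+d*s[:,None]
def pts(c,uv,dep):
    o,d=ray(c,uv); return o+d*np.asarray(dep).reshape(-1,1)
def proj(c,P):
    K=np.array([[c['fx'],0,c['cx']],[0,c['fy'],c['cy']],[0,0,1]],float)
    return cv2.projectPoints(np.asarray(P,float).reshape(-1,1,3),np.array(c['rvec'],float),np.array(c['tvec'],float),K,np.array([c['k1'],0,0,0],float))[0].reshape(-1,2)
def cloud(d,c):
    v,u=np.mgrid[0:d.shape[0],0:d.shape[1]]
    return pts(c,np.c_[u.ravel(),v.ravel()],d.ravel()).reshape(d.shape+(3,))
E
python3 - <<'E'
from h import *
for n in ['top','side','wrist']:
    p,d,c=snap(n,n+'0'); print(n,c, (d>0).mean())
print(env.get_state())
E
```

```text
pics
top {'fx': 420.0657630350615, 'fy': 420.0657630350615, 'cx': 319.38132457328226, 'cy': 200.72682139800557, 'k1': 0.011798376235552802, 'rvec': array([ 2.17578845, -2.1233031 ,  0.17029314]), 'tvec': array([-0.08329807,  0.50895062,  1.01257351])} 0.9962265625
side {'fx': 453.7697766225821, 'fy': 453.7697766225821, 'cx': 328.58865860389784, 'cy': 199.82528874029413, 'k1': 0.02577525237687168, 'rvec': array([ 2.04924019, -0.14950629,  0.05911617]), 'tvec': array([-0.51493083,  0.0711085 ,  0.96862387])} 0.99577734375
wrist {'fx': 296.2375733473128, 'fy': 296.2375733473128, 'cx': 318.16522185423946, 'cy': 201.38761458893683, 'k1': -0.041941574092690344, 'rvec': array([-2.26629388, -1.75507269, -0.29022148]), 'tvec': array([-0.67445429, -0.04165912,  0.37951108])} 0.99590234375
{'time': 0.15, 'qpos': array([-1.42610784,  0.47765786,  0.02236528,  1.55621388, -0.01153443,
        1.10930924, -0.08306748]), 'joint_velocities': array([-8.71633963e-04, -1.63342193e-03, -8.65749949e-05, -5.23220254e-03,
       -3.10289687e-04, -7.29569191e-04, -7.09839836e-04]), 'joint_torque': array([ 2.85033275e-03, -5.96926010e+01,  1.61010951e+00, -2.81491184e+01,
        1.26366087e-02,  6.54757037e-03, -2.42335295e-05]), 'tcp_pos': array([0.16873393, 0.65320353, 0.30312181]), 'orientation': array([-5.13997859e-05,  1.26048762e-01,  9.92023778e-01, -7.28380773e-04]), 'force': array([-0.42589681, -0.22195253, -0.62763989]), 'torque': array([ 0.04371396,  0.00165238, -0.00540366]), 'opening': 0.08558141673284529}
```

View pics/top0.png

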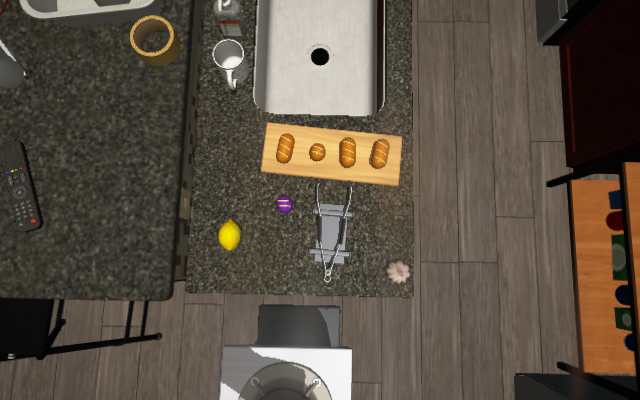

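View pics/side0.png

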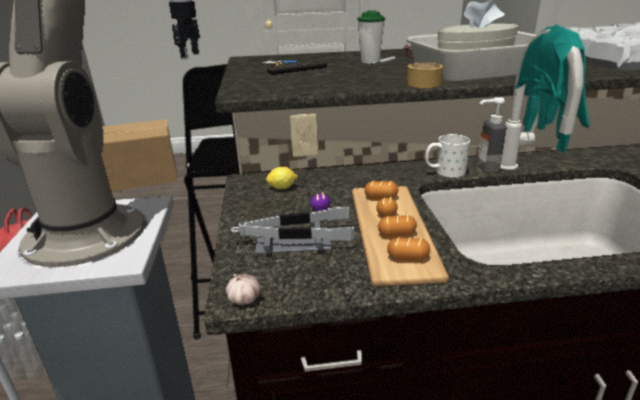

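```bash
python3 - <<'E'
from h import *
p,d,c=load('top0')
P=cloud(d,c)
for v in range(0,400,50):
    print([tuple(np.round(P[v,u],2).tolist()) for u in range(0,640,100)])
E
```

```text
[(0.92, 0.65, 0.21), (0.89, 0.4, 0.26), (1.04, 0.26, 0.05), (1.23, 0.01, -0.22), (1.09, -0.28, -0.0), (1.72, -0.98, -0.9), (1.46, -1.22, -0.52)]
[(0.76, 0.57, 0.28), (0.81, 0.42, 0.21), (0.91, 0.26, 0.02), (1.05, 0.0, -0.23), (0.94, -0.28, 0.0), (1.45, -0.98, -0.91), (1.25, -1.21, -0.53)]
[(0.69, 0.62, 0.2), (0.69, 0.41, 0.21), (0.78, 0.25, -0.0), (0.88, -0.0, -0.22), (0.8, -0.28, 0.0), (1.18, -0.97, -0.92), (1.05, -1.22, -0.56)]
[(0.57, 0.59, 0.22), (0.58, 0.4, 0.21), (0.64, 0.24, 0.01), (0.65, -0.02, 0.02), (0.65, -0.28, 0.02), (0.93, -0.96, -0.92), (0.84, -1.21, -0.58)]
[(0.47, 0.59, 0.21), (0.48, 0.39, 0.21), (0.51, 0.24, 0.0), (0.52, -0.02, 0.0), (0.52, -0.28, -0.0), (0.68, -0.95, -0.92), (0.66, -1.29, -0.71)]
[(0.37, 0.58, 0.21), (0.37, 0.38, 0.21), (0.38, 0.23, -0.0), (0.39, -0.02, -0.0), (0.39, -0.28, 0.0), (0.44, -0.94, -0.92), (0.44, -1.28, -0.72)]
[(0.23, 0.82, -0.15), (0.27, 0.37, 0.2), (0.18, 0.46, -0.91), (0.19, -0.0, -0.91), (0.2, -0.46, -0.91), (0.21, -0.93, -0.92), (0.23, -1.26, -0.72)]
[(0.1, 0.8, -0.15), (-0.05, 0.89, -0.92), (-0.05, 0.45, -0.92), (0.14, -0.03, 0.0), (-0.02, -0.46, -0.91), (-0.01, -0.92, -0.91), (0.36, -0.06, 1.08)]
```

The top view shows four golden rolls on the board: (285,148), (317,152), (348,152) and (380,153). The tongs are at (331,230), hinge end at (327,278), with the lemon at (229,235) and the garlic at (399,272).
Candidates for the short roll are the golden roll at (317,152), the purple look-alike at (284,203), and the three long rolls. I choose (317,152) because it is golden, short and on the board. I'll check it in a close crop.

```bash
python3 - <<'E'
from h import *
p,d,c=load('top0')
q=p[110:210,250:410]; cv2.imwrite('pics/c1.png',cv2.resize(q,None,fx=5,fy=5,interpolation=cv2.INTER_CUBIC))
q=p[175:290,285:385]; cv2.imwrite('pics/c2.png',cv2.resize(q,None,fx=5,fy=5,interpolation=cv2.INTER_CUBIC))
E
```

```text
(no output)
```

View pics/c1.png

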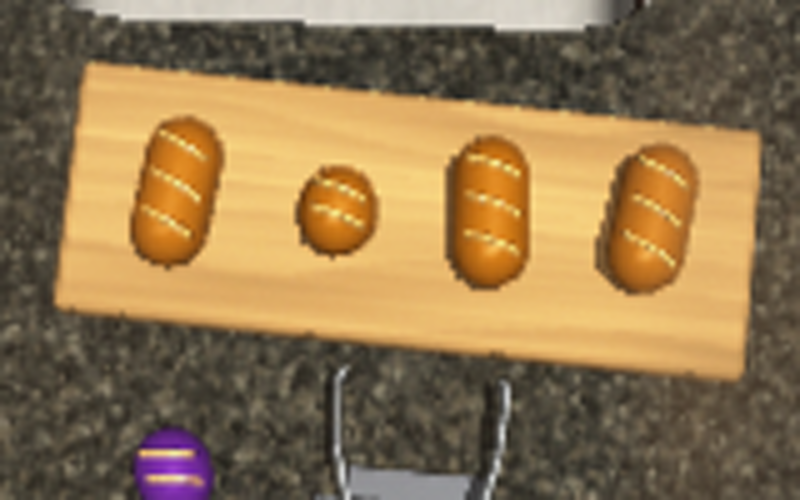

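View pics/c2.png

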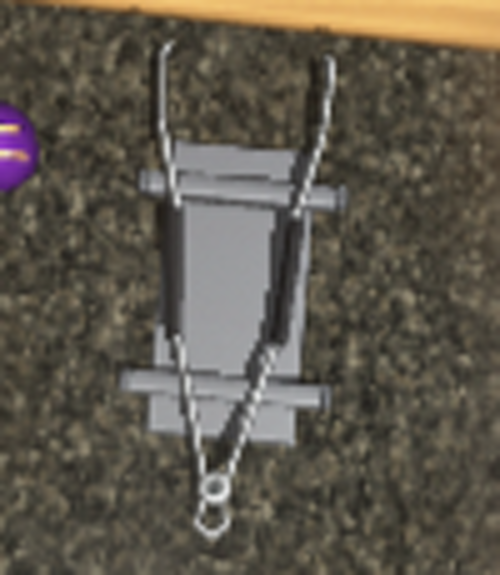

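The crop confirms it: the short golden roll with two slashes is second from the left. The purple one stands off the board. Next I'll measure.

```bash
python3 - <<'E'
from h import *
p,d,c=load('top0')
P=cloud(d,c)
f=lambda x,y,ox,oy:((x+.5)/5-.5+ox,(y+.5)/5-.5+oy)
# tongs
k=[f(215,488,285,175),f(167,45,285,175),f(330,60,285,175)]
T=onz(c,k,0.047); print('hinge,tipL,tipR\n',T.round(4))
m=(T[1]+T[2])/2; a=m-T[0]; yaw=np.arctan2(a[1],a[0]); u=a[:2]/np.hypot(*a[:2]); print('len',np.hypot(*a[:2]),'yaw',np.degrees(yaw),'grip',T[0][:2]+.105*u)
hsv=cv2.cvtColor(p,cv2.COLOR_BGR2HSV)
z=P[...,2]
mk=((z>.028)&(z<.08)&(hsv[...,1]>120)&(P[...,0]>.5)&(P[...,0]<.8)&(abs(P[...,1])<.3)).astype(np.uint8)
n,l,s,ce=cv2.connectedComponentsWithStats(mk)
for i in range(1,n):
    if s[i,4]<30: continue
    vv,uu=np.nonzero(l==i); Q=P[vv,uu]
    r=cv2.minAreaRect(Q[:,:2].astype(np.float32)*1000); w=np.linalg.eigh(np.cov(Q[:,:2].T))
    e=w[1][:,1]; e=e*np.sign(e[0])
    print(ce[i].round(1),s[i,4],Q[:,:2].mean(0).round(4),'zmax',np.percentile(Q[:,2],95).round(4),r,'axis',np.degrees(np.arctan2(e[1],e[0])).round(1))
b=[f(x,y,250,110) for x,y in [(85,62),(760,132),(743,380),(57,306)]]; B=onz(c,b,.018); print('board',B.round(4)); 
print(B.mean(0),np.linalg.norm(B-np.roll(B,-1,0),axis=1))
c=calibration('wrist'); o,dd=ray(c,[[320,200]]); st=env.get_state(); print(o,dd,st['tcp_pos'])
E
```

```text
hinge,tipL,tipR
 [[ 0.3353 -0.0947  0.047 ]
 [ 0.5526 -0.0663  0.047 ]
 [ 0.5471 -0.1478  0.047 ]]
len 0.2148835478378701 yaw -3.28121070417248 grip [ 0.44014301 -0.10075522]
[284.9 147.8] 410 [0.6408 0.019 ] zmax 0.0587 ((644.3763427734375, 20.22821044921875), (40.34453201293945, 76.7284927368164), 79.73230743408203) axis -11.0
[347.6 151.7] 418 [ 0.6352 -0.1388] zmax 0.059 ((638.0075073242188, -139.2095489501953), (76.12065887451172, 37.98100662231445), 1.3320852518081665) axis 1.1
[379.9 153.2] 413 [ 0.6334 -0.2199] zmax 0.0596 ((635.101806640625, -221.6773681640625), (39.74767303466797, 73.168212890625), 79.73003387451172) axis -10.1
[317.2 151.5] 227 [ 0.6338 -0.0623] zmax 0.0587 ((636.5371704101562, -63.12001037597656), (43.93981170654297, 38.167598724365234), 1.4422968626022339) axis -0.1
[284.3 200.4] 89 [0.5099 0.017 ] zmax 0.0407 ((511.0334777832031, 18.108251571655273), (21.990829467773438, 35.28462219238281), 1.2064639329910278) axis 86.5
board [[ 0.7185  0.0719  0.018 ]
 [ 0.6903 -0.2819  0.018 ]
 [ 0.5582 -0.2725  0.018 ]
 [ 0.5878  0.0809  0.018 ]]
[ 0.63869163 -0.10037667  0.018     ] [0.35492481 0.13237463 0.35460104 0.13102756]
[0.08837849 0.6742671  0.37198369] [[ 0.31001306 -0.07462409 -0.94783092]] [0.16873393 0.65320353 0.30312181]
```

View pics/wrist0.png

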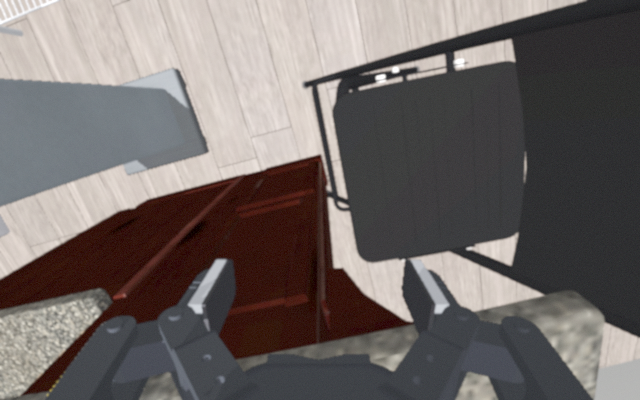

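Measurements against the given sizes:

| Thing | Measured | Given |
|---|---|---|
| Board | 355×132 mm | 360×135 mm |
| Roll tops | z≈0.059 | 0.058 |
| Tongs, hinge to tip end | 215 mm | 215 mm |

The short roll is at about (0.6365, -0.063). The next step is to move above the tongs and look with the wrist camera.

```bash
cat >> h.py <<'E'
def quat(yaw):
    # tool down, tool y along world-left rotated by yaw; x tool = -forward
    from scipy.spatial.transform import Rotation as R
    cy,sy=np.cos(yaw),np.sin(yaw)
    M=np.c_[[-cy,-sy,0],[-sy,cy,0],[0,0,-1]]
    q=R.from_matrix(M).as_quat(); return np.array([q[3],q[0],q[1],q[2]])
E
python3 - <<'E'
from h import *
y=np.radians(-3.3)
for pos,yy in [((.44,-.1007,.085),y),((.44,-.1007,.25),y),((.546,-.063,.10),0),((.546,-.063,.22),0)]:
    print(kin.inverse_kinematics(list(pos),quat(yy)))
env.reach([.44,-.1007,.25],quat(y))
s=env.get_state(); print(s['time'],s['tcp_pos'],s['qpos'])
snap('wrist','wrist1')
E
```

```text
[-0.16289435  0.49842147  0.30315021  2.24769659 -0.34356631  0.43748103
  1.93181048]
[-0.63573109  0.22334863  0.83625588  2.1651855  -0.22302955  0.83781497
  1.85180129]
[-0.25534118  0.5785348   0.33106918  2.01987022 -0.32370784  0.59291398
  1.86704685]
[-0.47988893  0.42568055  0.6156837   1.96866716 -0.32447368  0.84509237
  1.88288196]
2.975 [ 0.44042524 -0.10007979  0.2500405 ] [-0.63637087  0.22362716  0.83538823  2.16465267 -0.22308061  0.83780936
  1.85162102]
```

View pics/wrist1.png

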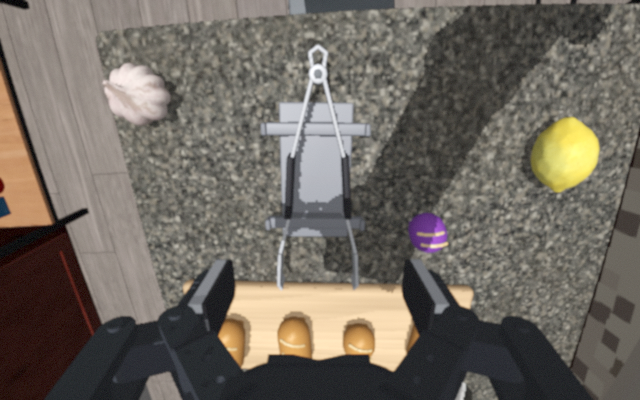

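The wrist view shows the tongs' hinge at (317,73), the grips at (291,186) and (347,186), and the tips at (280,286) and (356,287). The rolls are behind the fingers and the short one is at (359,340). I'll enlarge the grips to measure them.

```bash
python3 - <<'E'
from h import *
p,d,c=load('wrist1')
q=p[50:300,240:400]; cv2.imwrite('pics/c3.png',cv2.resize(q[:130],None,fx=4.5,fy=4.5,interpolation=cv2.INTER_CUBIC)); cv2.imwrite('pics/c4.png',cv2.resize(q[90:],None,fx=3.7,fy=3.7,interpolation=cv2.INTER_CUBIC))
E
```

```text
(no output)
```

View pics/c3.png

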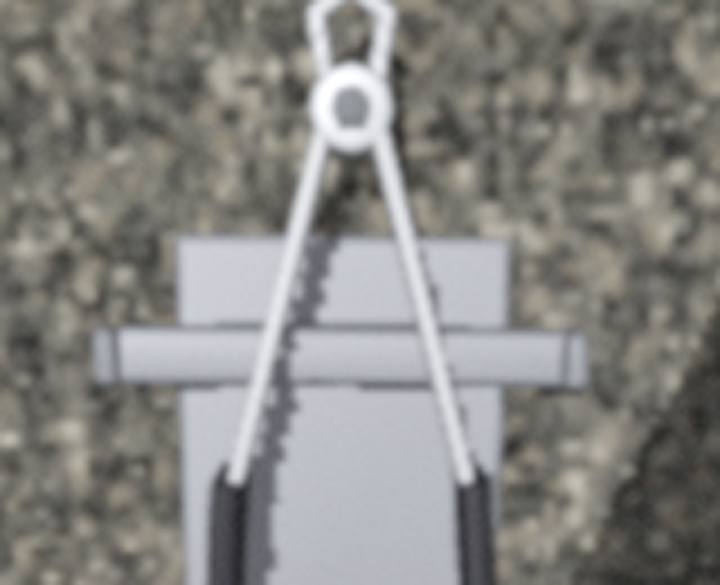

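View pics/c4.png

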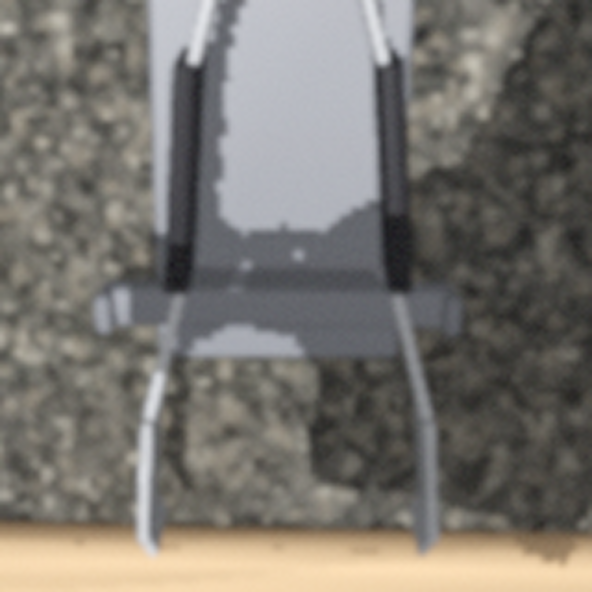

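```bash
python3 - <<'E'
from h import *
p,d,c=load('wrist1')
f=lambda x,y:((x+.5)/4.5-.5+240,(y+.5)/4.5-.5+50)
g=lambda x,y:((x+.5)/3.7-.5+240,(y+.5)/3.7-.5+140)
# hinge, grips top start/end corners outer, tips
k=[f(352,106),g(177,62),g(401,60),g(165,290),g(411,290),g(148,545),g(429,545)]
T=onz(c,k,0.048); T[0]=onz(c,[k[0]],.049)[0]
print(T.round(4))
m=(T[5]+T[6])/2; a=m-T[0]; yaw=np.arctan2(a[1],a[0]);u=a/np.linalg.norm(a)
print('len',np.linalg.norm(a[:2]),np.degrees(yaw),'grip',T[0]+.105*u,'gripmid',T[1:5].mean(0))
R=np.array([[np.cos(yaw),np.sin(yaw)],[-np.sin(yaw),np.cos(yaw)]])
print(((T-T[0])[:,:2]@R.T).round(4))
print('rest bars:', (onz(c,[f(93,355),f(586,358)],.024)).round(4), onz(c,[g(95,305),g(462,308)],.024).round(4))
E
```

```text
[[ 0.3353 -0.0942  0.049 ]
 [ 0.4047 -0.1261  0.048 ]
 [ 0.4073 -0.0705  0.048 ]
 [ 0.4653 -0.1348  0.048 ]
 [ 0.4691 -0.0693  0.048 ]
 [ 0.5448 -0.1473  0.048 ]
 [ 0.5495 -0.0657  0.048 ]]
len 0.21216133892659975 -3.331440627224702 grip [ 0.4401523  -0.10027522  0.0485051 ] gripmid [ 0.43659896 -0.10017411  0.048     ]
[[ 0.      0.    ]
 [ 0.0711 -0.0278]
 [ 0.0705  0.0278]
 [ 0.1321 -0.033 ]
 [ 0.1321  0.0326]
 [ 0.2122 -0.0409]
 [ 0.2121  0.0409]]
rest bars: [[ 0.38   -0.1529  0.024 ]
 [ 0.3867 -0.0464  0.024 ]] [[ 0.4784 -0.1591  0.024 ]
 [ 0.4855 -0.0523  0.024 ]]
```

The wrist camera agrees with the top camera: grip at (0.440, -0.100), yaw -3.3°, 63 mm over the grips. I'll descend and take the tongs.

```bash
python3 - <<'E'
from h import *
y=np.radians(-3.3)
print(env.movel([.4375,-.1003,.13],velocity=.12,rot=quat(y),stop_force=10))
print(env.movel([.4375,-.1003,.087],velocity=.06,rot=quat(y),stop_force=8))
s=env.get_state(); print(s['time'],s['tcp_pos'],s['force'],s['opening'])
env.grip(.054,20)
s=env.get_state(); print(s['time'],s['tcp_pos'],s['force'],s['opening'])
snap('wrist','wrist2'); snap('side','side2')
E
```

```text
False
False
5.0417 [ 0.43757572 -0.10046415  0.087058  ] [ 0.53100191 -0.05543173  0.14937666] 0.08517888305574406
5.4583 [ 0.43819645 -0.10043982  0.08767922] [-0.95511211  0.59551624  6.95815514] 0.05412833199251643
```

View pics/wrist2.png

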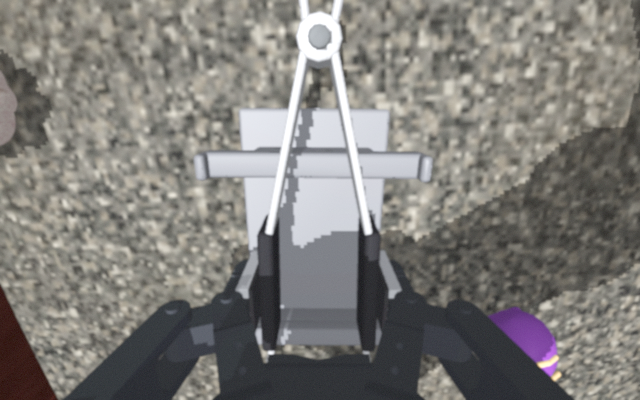

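View pics/side2.png

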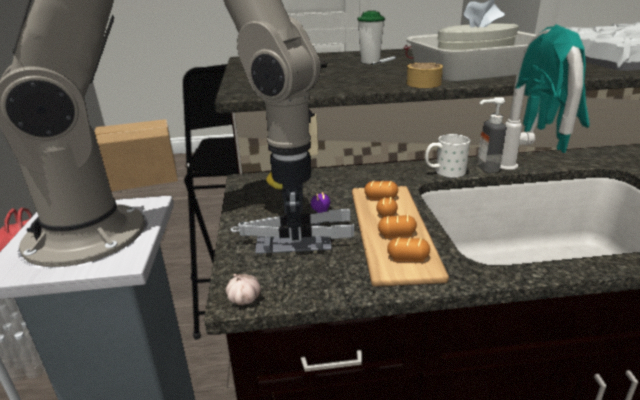

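The pads sit flat on both grips at 54 mm, tongs centred. The 7 N upward force is the pads' forward swing dragging on the grips. I'll lift.

```bash
python3 - <<'E'
from h import *
y=np.radians(-3.3)
env.movel([.4375,-.1003,.187],velocity=.08,rot=quat(y))
env.dwell(.3)
s=env.get_state(); print(s['time'],s['tcp_pos'],s['force'],s['opening'])
snap('wrist','wrist3'); snap('side','side3'); snap('top','top3')
E
python3 - <<'E'
from h import *
a=load('wrist3')[0]; b=load('side3')[0][130:300,200:460]
cv2.imwrite('pics/s3.png',cv2.resize(b,None,fx=3,fy=3,interpolation=cv2.INTER_CUBIC))
b=load('top3')[0][100:300,240:430]
cv2.imwrite('pics/t3.png',cv2.resize(b,None,fx=3,fy=3,interpolation=cv2.INTER_CUBIC))
E
```

```text
7.2583 [ 0.43740677 -0.10036423  0.18682457] [-0.04498896  0.58275288 -1.70692826] 0.05402168325384187
```

View pics/wrist3.png

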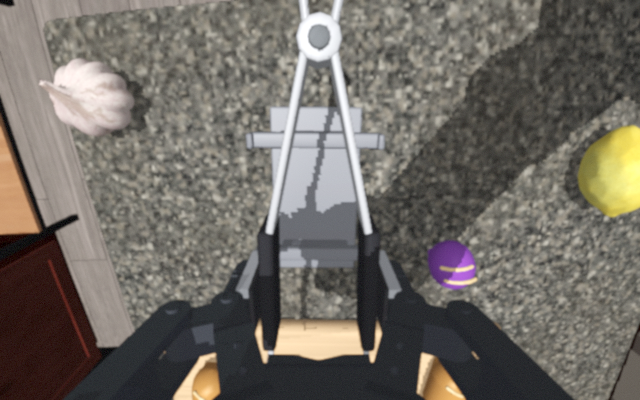

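View pics/s3.png

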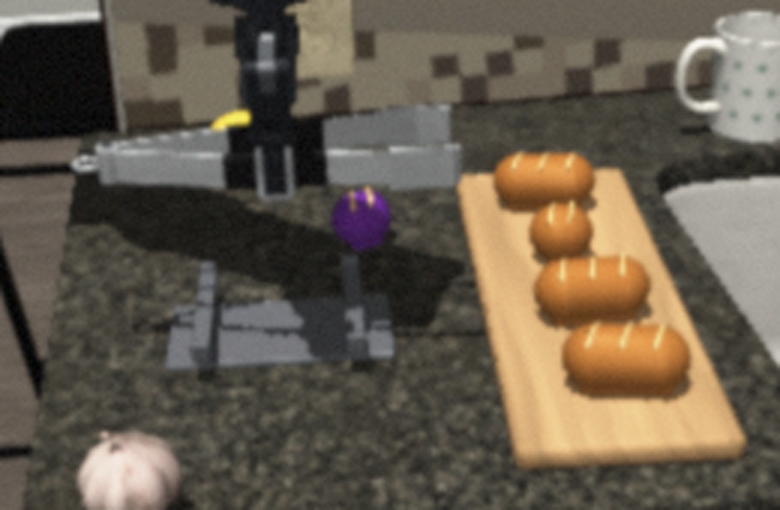

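View pics/t3.png

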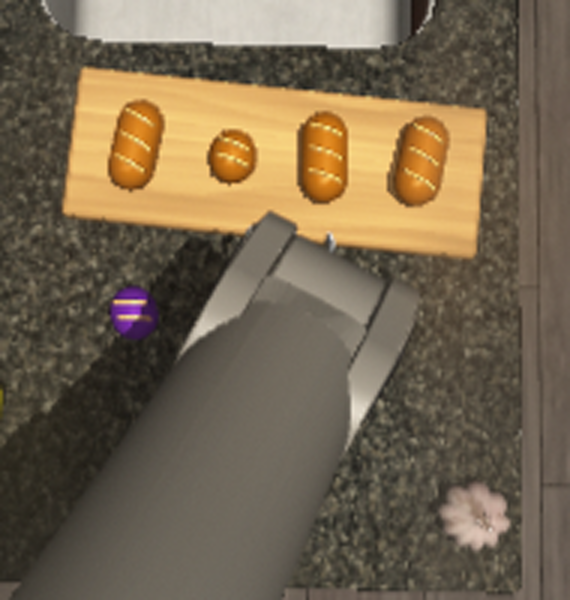

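The tongs hang level and free of the rest; the wrist reads 1.7 N, about their weight. I'll check where the tips sit relative to the TCP, using the side depth.

```bash
python3 - <<'E'
from h import *
p,d,c=load('side3'); P=cloud(d,c)
# tongs points: region between world z .1 and .17, x .3-.6, |y+.1|<.06
m=(P[...,2]>.105)&(P[...,2]<.165)&(P[...,0]>.5)&(P[...,0]<.6)&(abs(P[...,1]+.1)<.06)&(d>0)
Q=P[m]; print(len(Q)); 
for lo,hi in [(.5,.52),(.52,.54),(.54,.6)]:
    for s in (-1,1):
        q=Q[(Q[:,0]>lo)&(Q[:,0]<hi)&((Q[:,1]+.1)*s>0)]
        if len(q): print(lo,s,len(q),'y',np.median(q[:,1]).round(4),'z',np.percentile(q[:,2],[3,97]).round(4),'xmax',np.percentile(q[:,0],98).round(4))
# prediction of right plate corners
y=np.radians(-3.3);u=np.array([np.cos(y),np.sin(y)]);n=np.array([-u[1],u[0]]);t=np.array([.4374,-.1004])+.0925*u
C=[np.r_[t+a*u-.0325*n,z] for a in (-.02,.02) for z in (.1355-.014,.1355+.014)]
pr=proj(c,C); print(pr.round(1))
b=p.copy()
big=cv2.resize(b[130:230,260:390],None,fx=6,fy=6,interpolation=cv2.INTER_CUBIC)
for x in pr: cv2.circle(big,(int((x[0]-260+.5)*6),int((x[1]-130+.5)*6)),3,(0,0,255),-1)
cv2.imwrite('pics/s3b.png',big)
E
```

```text
711
0.5 -1 144 y -0.1374 z [0.1211 0.1478] xmax 0.5199
0.5 1 124 y -0.0745 z [0.1211 0.1478] xmax 0.5198
0.52 -1 144 y -0.1391 z [0.1223 0.148 ] xmax 0.5398
0.52 1 130 y -0.0747 z [0.1218 0.1481] xmax 0.5396
0.54 -1 77 y -0.1388 z [0.1217 0.1475] xmax 0.5503
0.54 1 92 y -0.0756 z [0.1209 0.1477] xmax 0.5531
[[330.6 191.9]
 [330.3 178.3]
 [351.9 190.8]
 [352.  177.2]]
```

View pics/s3b.png

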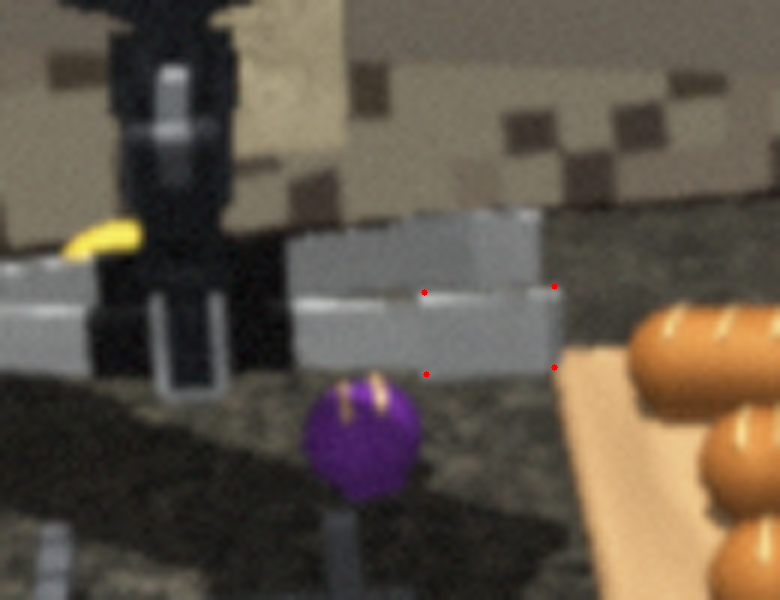

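The predicted right-plate corners land on the plate, so the model holds (plate centre z ≈ TCP − 0.052). I'll move above the short roll and check before descending.

```bash
python3 - <<'E'
from h import *
y=np.radians(-5);u=np.array([np.cos(y),np.sin(y)])
t=np.array([.636,-.063])-.0925*u
print(t)
env.movel([*t,.187],velocity=.1,rot=quat(y))
env.movel([*t,.145],velocity=.1,rot=quat(y))
env.dwell(.2)
s=env.get_state(); print(s['time'],s['tcp_pos'],s['force'],s['opening'])
snap('wrist','wrist4'); p,d,c=snap('side','side4'); tp,_,_=snap('top','top4')
cv2.imwrite('pics/s4.png',cv2.resize(p[100:260,280:460],None,fx=4,fy=4,interpolation=cv2.INTER_CUBIC)[:600])
cv2.imwrite('pics/t4.png',cv2.resize(tp[100:220,240:410],None,fx=4.5,fy=4.5,interpolation=cv2.INTER_CUBIC))
E
```

```text
[ 0.54385199 -0.05493809]
9.4833 [ 0.54430092 -0.05499709  0.14563514] [ 0.65353242 -0.7623772  -0.18205797] 0.05408846344655701
```

View pics/s4.png

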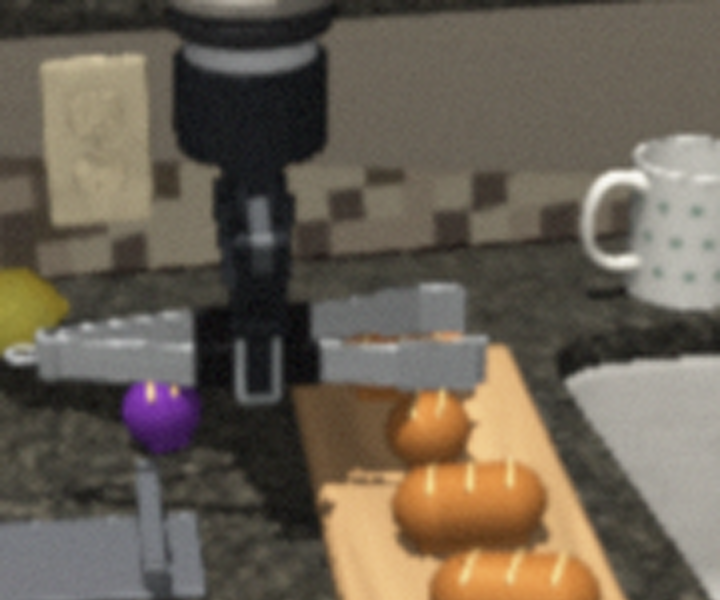

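View pics/t4.png

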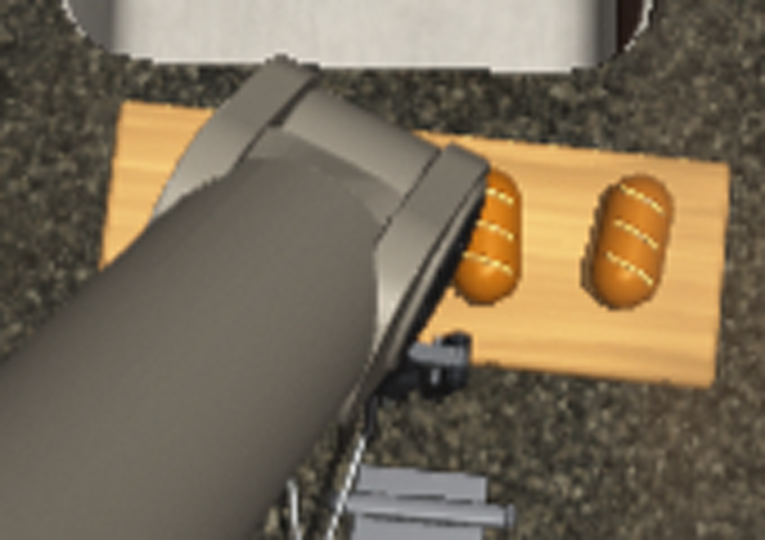

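The side view shows the plates over the row, with the short roll at crop (428,425) below and between them. I'll check the straddle with depth.

```bash
python3 - <<'E'
from h import *
p,d,c=load('side4'); P=cloud(d,c)
y=np.radians(-5);u=np.array([np.cos(y),np.sin(y)]);n=np.array([-u[1],u[0]]);tip=np.array([.5443,-.0550])+.0925*u; print(tip)
D=P[...,:2]-tip; a=D@u; b=D@n; z=P[...,2]; ok=(d>0)&(abs(a)<.03)&(abs(b)<.06)
for nm,m in [('plateR',ok&(z>.075)&(z<.12)&(b<0)),('plateL',ok&(z>.075)&(z<.12)&(b>0))]:
    q=m.nonzero(); print(nm,len(q[0]),'a',np.percentile(a[m],[2,98]).round(4),'b',np.percentile(b[m],[5,50,95]).round(4),'z',np.percentile(z[m],[3,97]).round(4))
p,d,c=load('side0'); P=cloud(d,c); D=P[...,:2]-tip; a=D@u; b=D@n; z=P[...,2]
m=(d>0)&(abs(a)<.035)&(abs(b)<.035)&(z>.022)&(z<.07)
print('roll',m.sum(),'a',np.percentile(a[m],[1,50,99]).round(4),'b',np.percentile(b[m],[1,99]).round(4),'z',np.percentile(z[m],[1,99]).round(4))
# sphere-ish fit: top slash ridge
m2=m&(z>.053); print('ridge',a[m2].mean(),b[m2].mean())
E
```

```text
[ 0.63644801 -0.06306191]
plateR 312 a [-0.0284  0.0213] b [-0.0353 -0.0326 -0.0302] z [0.0806 0.1066]
plateL 284 a [-0.0286  0.0208] b [0.0282 0.0308 0.0337] z [0.0807 0.1064]
roll 332 a [-0.0224 -0.0029  0.0203] b [-0.0199  0.0063] z [0.024  0.0582]
ridge -0.0003009585952805754 -0.00288384205991073
```

The plates are at ±31 mm and the roll at −20 mm and up, so it is centred with about 10 mm free on each side. I'll descend and close.

```bash
python3 - <<'E'
from h import *
y=np.radians(-5);u=np.array([np.cos(y),np.sin(y)])
t=np.array([.636,-.063])-.0925*u
print(env.movel([*t,.0945],velocity=.06,rot=quat(y),stop_force=5))
s=env.get_state(); print(s['time'],s['tcp_pos'],s['force'],s['opening'])
env.grip(.046,25); s=env.get_state(); print(s['time'],s['tcp_pos'],s['force'],s['opening'])
env.grip(.034,30); env.dwell(.4)
s=env.get_state(); print(s['time'],s['tcp_pos'],s['force'],s['opening'])
p,d,c=snap('side','side5'); 
cv2.imwrite('pics/s5.png',cv2.resize(p[100:260,280:460],None,fx=4,fy=4,interpolation=cv2.INTER_CUBIC)[:600])
E
```

```text
False
10.625 [ 0.54412521 -0.05503709  0.0947708 ] [ 0.31754374 -0.23247227 -0.89000012] 0.053968093133167395
10.875 [ 0.54399886 -0.0549012   0.09478882] [ 0.10385161  0.64805346 -1.26159574] 0.04600555522827908
11.4917 [ 0.54400594 -0.05493859  0.09456839] [ 0.9111274  -0.04755689 -1.58720636] 0.041899760751968586
```

View pics/s5.png

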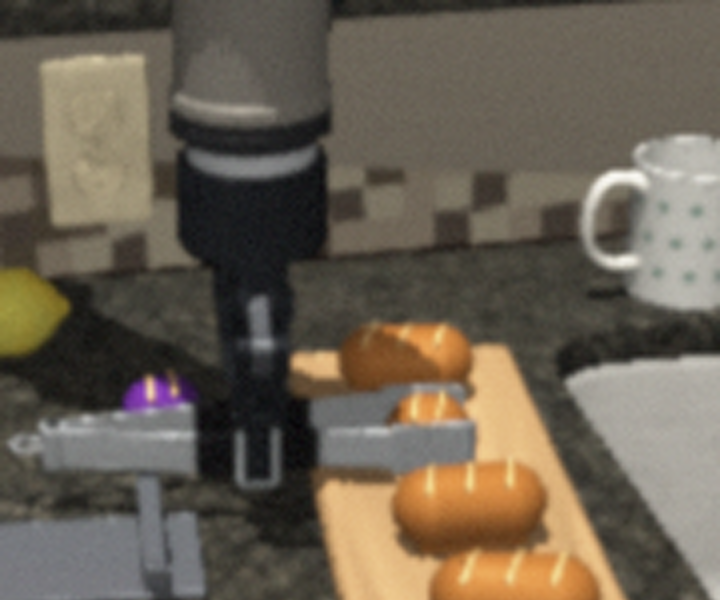

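The fingers stalled at 41.9 mm (42 mm expected with the roll between the plates), and the side view shows the roll clasped. I'll lift.

```bash
python3 - <<'E'
from h import *
y=np.radians(-5);u=np.array([np.cos(y),np.sin(y)])
t=np.array([.636,-.063])-.0925*u
env.movel([*t,.215],velocity=.06,rot=quat(y))
env.dwell(.8)
s=env.get_state(); print(s['time'],s['tcp_pos'],s['force'],s['opening'],abs(s['joint_velocities']).max())
p,d,c=snap('side','side6'); w,_,_=snap('wrist','wrist6'); snap('top','top6')
cv2.imwrite('pics/s6.png',cv2.resize(p[80:260,230:460],None,fx=3.3,fy=3.3,interpolation=cv2.INTER_CUBIC)[:600])
P=cloud(d,c); hsv=cv2.cvtColor(p,cv2.COLOR_BGR2HSV)
D=P[...,:2]-np.array([.636,-.063]); m=(d>0)&(abs(D).max(-1)<.04)&(P[...,2]>.09)&(hsv[...,1]>120)
print(m.sum(),np.percentile(P[m],[2,50,98],axis=0).round(4))
E
```

```text
14.5 [ 0.54385685 -0.05495931  0.21501789] [-0.01635533 -0.5377371  -2.80730631] 0.04184687055118553 0.0018743664885617498
72 [[ 0.6188 -0.078   0.1696]
 [ 0.635  -0.0707  0.1736]
 [ 0.6521 -0.0613  0.1778]]
```

View pics/s6.png

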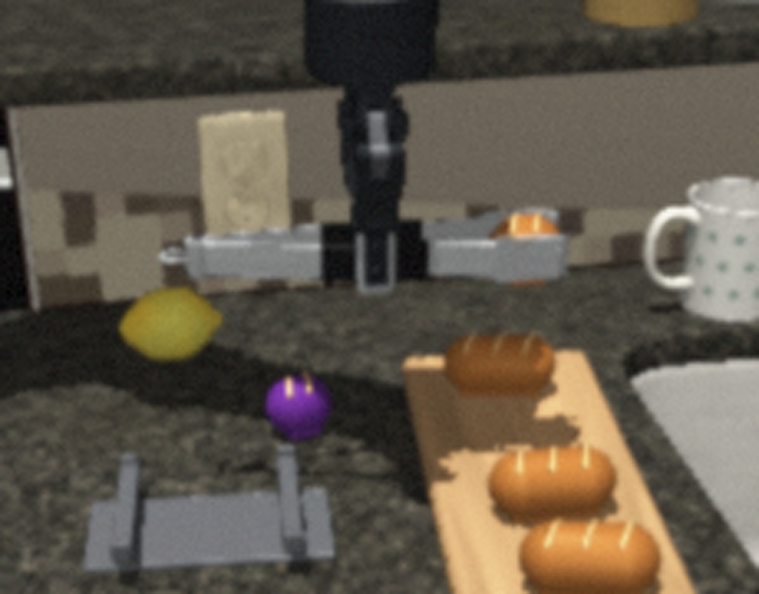

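View pics/wrist6.png

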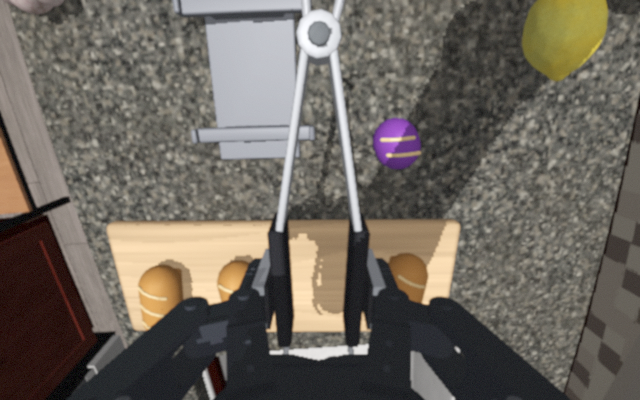

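The roll is up (top at z≈0.178, centre ≈0.158), gripped between the plates with the other rolls in place. I'll do one slip check and then hand in.

```bash
python3 - <<'E'
from h import *
p,d,c=snap('side','side7'); q=load('side6')[0]
print('diff',np.abs(p[80:200,230:410].astype(int)-q[80:200,230:410]).mean(), np.abs(p[0:60,0:200].astype(int)-q[0:60,0:200]).mean())
# long rolls vs start
a,d0,_=load('side0'); P0=cloud(d0,c);P=cloud(d,c)
for xy in [(.644,.020),(.638,-.139),(.635,-.2217)]:
    r=[]
    for X in (P0,P):
        m=(np.abs(X[...,:2]-np.array(xy)).max(-1)<.045)&(X[...,2]>.045)&(X[...,2]<.07); r.append(X[m].mean(0).round(4))
    print(r)
s=env.get_state(); print(s['time'],s['opening'],s['force'])
job.job_done()
E
```

```text
diff 2.346604938271605 2.1165
[array([0.6412, 0.0115, 0.0524]), array([0.6414, 0.0115, 0.0523])]
[array([ 0.6351, -0.1486,  0.0525]), array([ 0.6348, -0.1484,  0.0526])]
[array([ 0.6336, -0.2301,  0.0526]), array([ 0.6338, -0.2303,  0.0526])]
14.7 0.042127226015498176 [-0.49713948  0.05183422 -2.57830964]
the job is handed in; nothing more can be done
```

The short roll (second from the left) is held up in the tongs and the job is handed in, at 14.7 s on the robot's clock. I took the tongs by their grips at 54 mm, lowered them over the roll, closed them with 30 N and lifted 12 cm.

What the last checks showed:
- **Grip on the roll:** the fingers stalled at about 42 mm, as expected with the roll between the plates.
- **Height:** the roll's top is at about 0.178 m, so its centre is at about 0.158 m. In the side and wrist views it is clear of the board, the gripper and the rest.
- **Stillness:** two side pictures 0.2 s apart differ only by camera noise, and the joints are almost still.
- **Other rolls:** the three long rolls moved less than 0.5 mm from where they started. The lemon and garlic were never approached; I did not measure them at the end.

None of these checks failed or disagreed. The plates' contact force was not measured directly; I inferred it from the stall at 42 mm. The wrist's vertical force rose with the roll (from 1.7 N with the tongs alone to 2.6–2.8 N), but its readings drift by about 1 N between poses.

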